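# Turn the stain carousel until the wash bottle is at the front

### The job

The slides on the staining rails are ready to be rinsed: turn the bottle carousel, pushing its scalloped rim with the fingertips, until the wash bottle (the one with the bent spout) stands at the front, straight in line with the middle of the staining rails. Leave it there at rest and draw the hand away. Only the carousel may be pushed: do not touch or lift any bottle, keep them all upright in their cups, and leave the other things on the bench where they are.

Things in the scene. Friction and masses are not known exactly. Their poses are not given: they have to be found in the camera images.
- tray: Fixed grey plastic staining tray, 500 x 400 mm, lip 25 mm high. Its front part has two steel rails across it, bearing two glass slides (tops 25 mm above the bench); behind them stands the bottle carousel. Origin: on the bench under the carousel's axis; +x points from the rails to that axis, z up; the tray spans x = -315 to +185, y = -200 to +200 mm. The front is its -x, towards the robot.
- rails_mid (a point): Middle of the staining rails, between the two slides, 24 mm above the bench, 230 mm in front of the carousel's axis. The front is the direction from the carousel's axis to this point.
- carousel_axis (a point): On the upright turning axis of the bottle carousel, level with its deck's upper face, 62 mm above the bench. The carousel is a white plastic turntable, its deck 22 mm thick (40 to 62 mm above the bench). Six cups (rings 61 mm across, 20 mm high) stand on the deck 80 mm from the axis, 60 degrees apart. Bottles reach at most 107 mm from the axis, the wash bottle's spout 127 mm.
- rim_notch (a point): In one of the six notches of the carousel's rim, 150 mm from its axis, mid-height of the deck (51 mm above the bench); turns with it. The rim has six lobes 84 mm wide, one outside each cup on the cup's own middle line, reaching 168 mm from the axis: straight sides out to 148 mm, then corners rounded by 20 mm. Between them the notches go in to a hub of radius 120 mm; they lie 30 degrees either side of each bottle.
- carousel (a joint): Turn of the carousel in rad, 0 at the start, growing anticlockwise seen from above. It turns endlessly both ways, with no catches; steady friction (about 1 to 2 N at the rim) keeps it where it is left.
- wash_mid (a point): The wash bottle: white plastic, round, 50 mm across, shoulder 102 mm and top of its thin bent spout 164 mm above its underside; the only bottle with a spout (it reaches 46 mm sideways from the bottle's axis, in any direction). Stands in one of the six cups of the carousel. This point: on its upright axis, 50 mm above its underside.
- screw_bottle_mid (a point): White plastic bottle of the same 50 mm round body with a plain flat screw cap, 124 mm tall. Stands in one of the six cups of the carousel. This point: on its upright axis, 50 mm above its underside.
- dropper_a_mid (a point): Amber glass dropper bottle with black rubber bulb, 44 mm diameter, 107 mm tall. Stands in one of the six cups of the carousel. This point: on its upright axis, 40 mm above its underside.
- dropper_b_mid (a point): Another amber dropper bottle, 44 mm diameter, 107 mm tall. Stands in one of the six cups of the carousel. This point: on its upright axis, 40 mm above its underside.
- dropper_c_mid (a point): Shorter amber dropper bottle, 44 mm diameter, 94 mm tall. Stands in one of the six cups of the carousel. This point: on its upright axis, 35 mm above its underside.
- jar_mid (a point): Squat white jar with a wide black lid, 50 mm diameter, 69 mm tall. Stands in one of the six cups of the carousel. This point: on its upright axis, 34 mm above its underside.
- timer: Bystander: small white bench timer lying on the bench to the right, 60 x 66 x 18 mm. Origin under its middle.
- slide_box: Bystander: flat white slide box to the left, 85 x 100 x 30 mm. Origin under its middle.
- beaker: Bystander: glass beaker to the left, 70 mm diameter, 90 mm tall. Origin under its middle.
Things that resemble listed ones, but are neither listed nor needed, are in the scene too. What is shaped like the part that bears wash_mid but green or purple is not meant. Leave any yellow look-alike of the part that bears screw_bottle_mid alone.

How it is judged:
By the outcome, as a careful person would: the job done as asked, in the order asked, and still so for the second after the job is handed in, with the robot touching nothing.
It also fails if it takes over 70 s, if anything falls off the work surface, if the arm or the gripper's body presses on something with over 40 N, if the wrist force passes 120 N, or if a joint passes its speed limit or range.

### The arm

A 6-joint arm with a two-finger parallel gripper is mounted at the origin on the work surface. World frame = base frame: x ahead of the robot, y to its left, z up, the work surface at z = 0. Lengths are in m, angles in rad, forces in N, time in s.
With the tool pointing down it reaches from about 0.4 to 0.825 m from the base axis. Payload 7 kg.
Tool frame: the origin (TCP) lies midway between the tips of the shut fingers; the grasp point (between the pads) lies 19 mm behind it; z points along the fingers, y is the line along which they close (so a half turn about z gives the same grasp; the last joint's range is limited). The gripper opens to 88 mm and grips with 3 to 60 N. Pads are 19 mm wide; open, the fingers measure 130 mm over their backs; the gripper's body (78 mm by 193 mm) begins 47 mm behind the grasp point.
Start: joints at [1.438, 0.359, 0.012, 0, -1.224, -0.288], TCP at [0.276, 0.616, 0.227] pointing down, gripper open.
Joint ranges: [-3.07, 3.07], [-1.43, 2.12], [-1.02, 1.25], [-3.03, 1.67], [-3.05, -0], [-3.03, 3.03]. Speed limits (rad/s): [2.39, 2.39, 3.01, 3.14, 3.14, 3.14].

### API

Orientations are given as [roll, pitch, yaw] about the fixed x, y, z axes, in that order (R = Rz(yaw) Ry(pitch) Rx(roll)).
In Python, from station import monitor, viewer, arm gives the robot as it stands.
- The arm moves only by the tool move_arm, never from a script. Its argument "deltas" is a list that holds one entry, the list of rows, each a list of 7 numbers: the turn, a rotation vector about the tool's x, y, z in degrees, then the shift along the tool's x, y, z in m, then the finger opening in m, from 0 to 0.0876. A call has 1 to 12 rows; each row is the pose to reach, as a shift and turn from the pose commanded when the call began, along the tool's axes at that moment; what a row does not reach only later rows make up. A row lasts 1/12 s, in which the tool goes at most 41.7 mm and 7.16 degrees, less where a joint would pass 70% of its speed; a pose out of reach is approached as far as the arm can. A call with a gripper value outside its range is refused whole. The fingers move at their own pace and stop on an object; "force" is the grip in N (left out, the last holds). Time passes only in rows, so rows that repeat a pose let the fingers close. It gives the time, the measured TCP pose, the force and the opening at its end, in the units of the state.
- monitor.get_state(): the state, without advancing time (a new reading comes with each control period).
- viewer.grab_frame(name): name is "scene" or "top" or "wrist"; returns a dict with "frame" (400x640x3 uint8, blue, green, red), "vfov" (degrees; the focal length in pixels is half the picture's height over the tangent of half this angle, whatever the lens; pixels are square), "cx", "cy" (the principal point, pixels), "xyz" and "orientation" of the camera in the world; the wrist camera has in their place "hand_eye" (4x4, takes a point from camera to tool coordinates, whose origin is the TCP and whose axes are the flange's). Camera axes: x right, y down, z forward; pixel columns grow to the right and rows downward; lengths in m; the calibration is good to about 2 mm. A picture is of the moment at which its call begins: read the wrist's pose just before it. There is no depth.
- arm.job_done(): hands the job in, once; it reports no verdict.
The state is a dict: "t": time; "q": joint angles; "qd": joint speeds; "joint_efforts": joint torques, N m; "eef_pos": TCP position; "ee_rot": TCP orientation; "force": force on the tool from outside, world axes, zero at the start; "moment": the same for the moment, N m; "width": finger opening in m.
Only numpy, scipy, OpenCV 4.12 (cv2) and the standard library are available. Lean on these libraries where they do the work, as an engineer would, in place of code of your own. Each camera call takes 0.05 s, during which the arm holds its last target. There are 200 camera calls.

## Working session

There is one attempt and no reset: what is moved stays moved. The work goes in short steps, Python scripts to look and compute and a tool call to move; the robot and the scene stay as the last step left them, time stands still between calls to the robot, and variables do not carry over. Pictures are saved under pics/ and viewed, on a budget of 10 in all, crops included, one or two more only if the job needs it, and the job is handed in when it is done.

Besides the shell and the picture viewer there is one more tool, called after ">>>" in YAML: its name, and indented under it one key for each argument. move_arm: Moves the arm, as the interface text tells. Its arguments: {"type":"object","properties":{"deltas":{"type":"array","items":{"type":"array","items":{"type":"array","items":{"type":"number"}}}},"force":{"type":"number"}},"required":["deltas"]}

```bash
mkdir -p pics
cat > h.py <<'E'
import numpy as np,cv2
from scipy.spatial.transform import Rotation as R
from station import monitor,viewer,arm
def grab(n,fn=None):
    s=monitor.get_state(); d=viewer.grab_frame(n); d['s']=s
    if fn: cv2.imwrite('pics/'+fn,d['frame'])
    return d
def rot(o):
    o=np.array(o,float)
    return o if o.shape==(3,3) else R.from_euler('xyz',o).as_matrix()
def cam(d):
    f=200/np.tan(np.radians(d['vfov'])/2)
    if 'hand_eye' in d:
        T=np.array(d['hand_eye']); Rt=rot(d['s']['ee_rot'])
        return f,Rt@T[:3,:3],Rt@T[:3,3]+np.array(d['s']['eef_pos'])
    return f,rot(d['orientation']),np.array(d['xyz'])
def cast(d,u,v,z):
    f,Rc,p=cam(d); r=Rc@np.array([(u-d['cx'])/f,(v-d['cy'])/f,1.])
    return p+r*(z-p[2])/r[2]
def proj(d,X):
    f,Rc,p=cam(d); c=Rc.T@(np.array(X)-p); return c[0]/c[2]*f+d['cx'],c[1]/c[2]*f+d['cy']
E
python3 - <<'E'
from h import *
for n in('top','scene'):
    d=grab(n,n+'1.png'); print(n,d['vfov'],d['cx'],d['cy'],d['xyz'],d['orientation'])
print(monitor.get_state())
E
```

```text
top 48.476959743734376 322.86788589906234 197.5275258540879 [0.2735988  0.01798102 1.56794968] [-2.97114004e+00  5.88595236e-04 -1.54841610e+00]
scene 56.98251834677992 320.40370156303396 200.2204358583465 [1.14144457 0.05424576 0.94212322] [-2.52368446 -0.00878656  1.64800225]
{'t': 0.1, 'q': array([ 1.43811371e+00,  3.59317815e-01,  1.11648501e-02, -3.15854061e-04,
       -1.22411236e+00, -2.88138252e-01]), 'qd': array([-4.48830315e-05, -2.10060900e-03,  2.48265764e-03,  2.09677895e-03,
        3.94146317e-04,  1.31686556e-03]), 'joint_efforts': array([-2.82396271e-03, -5.84164345e+01,  2.93754101e+01,  7.01557025e+00,
        1.02269652e-02, -5.85228872e-05]), 'eef_pos': array([0.27556432, 0.61571043, 0.22571967]), 'ee_rot': array([ 3.14009983e+00, -1.32780696e-04, -4.20928305e-01]), 'force': array([-0.42823676, -0.38900186, -0.26485187]), 'moment': array([-0.02874039, -0.02652919, -0.02958051]), 'width': 0.08753716481183973}
```

View pics/top1.png

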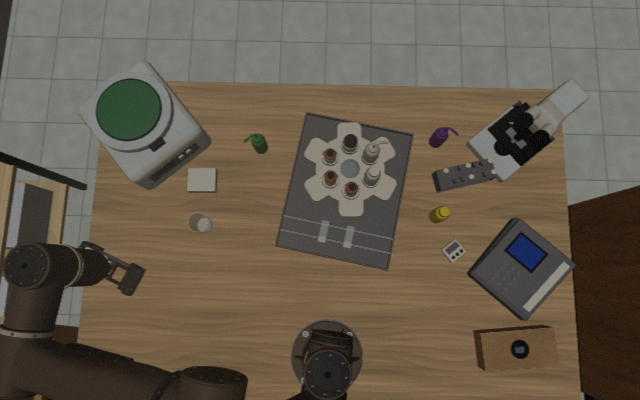

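View pics/scene1.png

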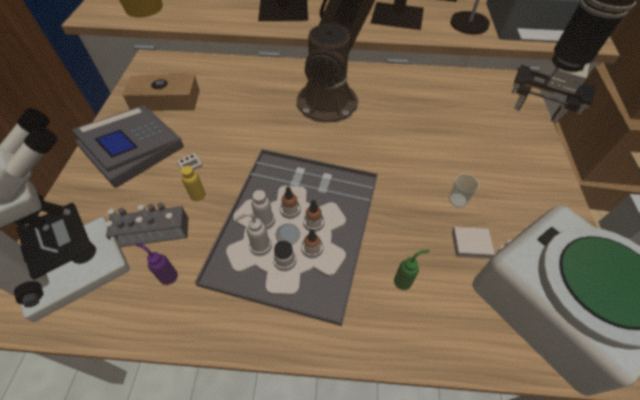

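The top view shows the carousel at about (350,169). The wash bottle is at (372,152) with its spout to the upper right, and the slides are near (335,235). In the scene view the green, purple and yellow look-alikes all stand off the tray.

```bash
cat > meas.py <<'E'
from h import *
def tray(d):
    # grey tray: low saturation within window
    hsv=cv2.cvtColor(d['frame'],cv2.COLOR_BGR2HSV)
    m=((hsv[...,1]<70)).astype(np.uint8)*255
    w=np.zeros_like(m); w[105:280,265:420]=255; m&=w
    m=cv2.morphologyEx(m,cv2.MORPH_CLOSE,np.ones((5,5)))
    c=max(cv2.findContours(m,cv2.RETR_EXTERNAL,cv2.CHAIN_APPROX_NONE)[0],key=cv2.contourArea)
    return c
def deck(d,ax,z=.062,thr=105):
    """returns axis & lobe phase from white rim contour"""
    g=d['frame'].astype(int); m=((g.min(2)>thr)).astype(np.uint8)*255
    u,v=proj(d,[*ax,z]); w=np.zeros_like(m); cv2.circle(w,(int(u),int(v)),58,255,-1); m&=w
    m=cv2.morphologyEx(m,cv2.MORPH_CLOSE,np.ones((3,3)))
    c=max(cv2.findContours(m,cv2.RETR_EXTERNAL,cv2.CHAIN_APPROX_NONE)[0],key=cv2.contourArea)
    return c,m
if __name__=='__main__':
    d=grab('top'); c=tray(d)
    box=cv2.boxPoints(cv2.minAreaRect(c)); ap=cv2.approxPolyDP(c,8,True)[:,0]
    print('tray px',ap.tolist(),box.round().tolist())
    for p in ap: print(cast(d,*p,.02).round(4))
    P=np.array([cast(d,*p,.02)[:2] for p in c[:,0]],np.float32)
    r=cv2.minAreaRect(P); print('tray rect',r); 
    c2,m=deck(d,cast(d,350,169,.062)[:2])
    Q=np.array([cast(d,*p,.058)[:2] for p in c2[:,0]])
    (cx,cy),rad=cv2.minEnclosingCircle(Q.astype(np.float32)); print('deck',cx,cy,rad)
    D=Q-[cx,cy]; r=np.hypot(*D.T); a=np.arctan2(D[:,1],D[:,0])
    b=np.linspace(-np.pi,np.pi,720); o=np.argsort(a); rr=np.interp(b,a[o],r[o],period=2*np.pi)
    print('lobe phase deg',np.degrees(np.angle((rr*np.exp(6j*b)).sum())/6)%60)
    for n,p,z in(('wash',(372,152),.14),('jar',(350,142),.13),('slides1',(323,231),.025),('slide2',(348,237),.025)):
        X=cast(d,*p,z)[:2]; print(n,X.round(4),np.hypot(*(X-[cx,cy])),np.degrees(np.arctan2(*(X-[cx,cy])[::-1])))
    w=grab('wrist'); print(np.array(w['hand_eye']).round(3))
    im=d['frame'].copy(); cv2.drawContours(im,[c,c2],-1,(0,0,255),1)
    cv2.imwrite('pics/m1.png',cv2.resize(im[95:285,250:430],None,fx=3,fy=3))
E
python3 meas.py
```

```text
tray px [[306, 112], [275, 245], [387, 269], [412, 133]] [[274.0, 247.0], [302.0, 110.0], [415.0, 134.0], [387.0, 270.0]]
[0.8559 0.0936 0.02  ]
[0.369  0.1873 0.02  ]
[ 0.2954 -0.2013  0.02  ]
[ 0.7845 -0.293   0.02  ]
tray rect ((0.5753644704818726, -0.05394192039966583), (0.4001004993915558, 0.5010669231414795), 79.1113510131836)
deck 0.6399932503700256 -0.0663953647017479 0.16946400701999664
lobe phase deg 2.104731518398194
wash [ 0.6763 -0.1353] 0.07790003719620965 -62.24048477272453
jar [ 0.7121 -0.0625] 0.07224814953819299 3.127542034964705
slides1 [0.421  0.0217] 0.23610106760905578 158.0841516790919
slide2 [ 0.402  -0.0655] 0.23796126069480605 179.78375604841906
[[ 0.    -0.968 -0.249  0.067]
 [ 1.     0.     0.001  0.   ]
 [-0.001 -0.249  0.968 -0.158]
 [ 0.     0.     0.     1.   ]]
```

View pics/m1.png

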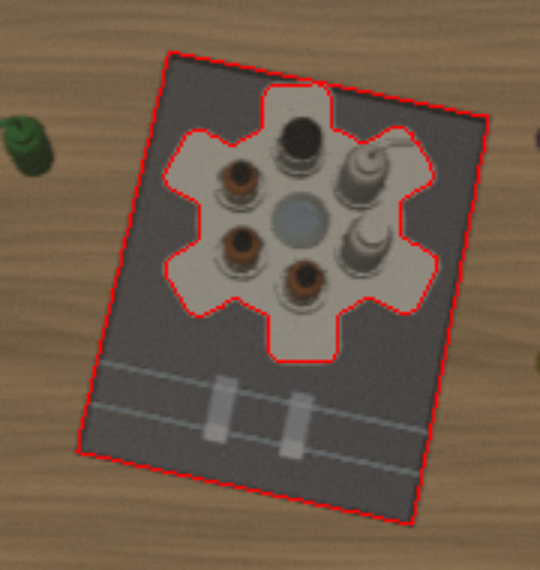

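```bash
cat > plan.py <<'E'
from h import *
AX=np.array([.6395,-.0663]); FRONT=169.1
def pose(ang,r=.140,z=.046,back=0,tilt=20):
    "finger at polar angle ang about the axis, tool x outward, hand leaning outward"
    Rt=R.from_euler('z',ang,degrees=True)*R.from_euler('y',0)*R.from_matrix(np.diag([1,-1,-1.]))
    a=np.radians(ang); t=np.array([-np.sin(a),np.cos(a),0])
    Rt=R.from_rotvec(t*np.radians(tilt))*Rt
    p=np.array([*(AX+r*np.array([np.cos(a),np.sin(a)])),z])-back*Rt.as_matrix()[:,2]
    return Rt,p
def delta(to,fr=None):
    if fr is None:
        s=monitor.get_state(); fr=(R.from_matrix(rot(s['ee_rot'])),np.array(s['eef_pos']))
    return np.r_[(fr[0].inv()*to[0]).as_rotvec(degrees=True).round(1),fr[0].inv().apply(to[1]-fr[1]).round(4)].tolist()
E
python3 - <<'E'
from plan import *
Rt,p=pose(212.1,back=.11); print(Rt.as_matrix().round(2),p)
print('to pre',delta((Rt,p)))
for k in range(0,13): print(k,delta(pose(212.1-k*33.25/12),pose(212.1)))
print('back',delta(pose(205.5,back=.11),pose(145.5,back=.11)))
E
```

```text
[[-0.8  -0.53  0.29]
 [-0.5   0.85  0.18]
 [-0.34  0.   -0.94]] [ 0.48903233 -0.16068819  0.14936619]
to pre [21.6, -11.6, 122.3, 0.512, 0.6215, 0.0773]
0 [0.0, 0.0, 0.0, 0.0, 0.0, 0.0]
1 [0.9, 0.0, 2.6, -0.0002, 0.0068, 0.0001]
2 [1.9, 0.0, 5.2, -0.0006, 0.0135, 0.0002]
3 [2.8, 0.0, 7.8, -0.0014, 0.0202, 0.0005]
4 [3.8, 0.0, 10.4, -0.0025, 0.0269, 0.0009]
5 [4.7, 0.0, 13.0, -0.0038, 0.0335, 0.0014]
6 [5.7, 0.0, 15.6, -0.0055, 0.0401, 0.002]
7 [6.6, 0.0, 18.2, -0.0075, 0.0465, 0.0027]
8 [7.6, 0.0, 20.8, -0.0097, 0.0528, 0.0035]
9 [8.5, 0.0, 23.4, -0.0123, 0.059, 0.0045]
10 [9.5, 0.0, 26.0, -0.0151, 0.0651, 0.0055]
11 [10.4, 0.0, 28.6, -0.0182, 0.071, 0.0066]
12 [11.4, 0.0, 31.2, -0.0215, 0.0768, 0.0078]
back [-20.5, 0.0, -56.4, -0.0835, -0.1538, 0.0304]
```

>>> move_arm:
  deltas:
    - [[3, -1.5, 17, 0.05, 0.06, 0.0, 0.04], [6, -3, 34, 0.11, 0.13, 0.0, 0], [8, -4, 48, 0.17, 0.2, 0, 0], [10, -5, 60, 0.23, 0.27, 0, 0], [12, -6.5, 70, 0.29, 0.34, 0, 0], [14, -7.5, 80, 0.35, 0.42, 0, 0], [17, -9, 96, 0.4, 0.49, 0, 0], [19, -10, 108, 0.46, 0.55, 0, 0], [21.6, -11.6, 122.3, 0.512, 0.6215, 0, 0], [21.6, -11.6, 122.3, 0.512, 0.6215, 0, 0], [21.6, -11.6, 122.3, 0.512, 0.6215, 0, 0], [21.6, -11.6, 122.3, 0.512, 0.6215, 0, 0]]
  force: 20

```text
t: 1.2
eef_pos: [0.4097, 0.1325, 0.227]
ee_rot: [-3.05, 0.253, -1.895]
force: [0.5, -1.1, 0.5]
width: 0.0127
```

```bash
python3 -c "
from plan import *
print(delta(pose(212.1,back=.11)),monitor.get_state()['q'].round(2))"
```

```text
[6.6, -3.6, 37.7, 0.264, -0.1668, 0.0273] [ 0.73 -0.21 -0.62 -0.06 -0.89 -1.04]
```

>>> move_arm:
  deltas:
    - [[1, -0.5, 6, 0.04, -0.03, 0, 0], [2.2, -1.2, 12, 0.08, -0.055, 0, 0], [3.3, -1.8, 19, 0.13, -0.085, 0, 0], [4.4, -2.4, 25, 0.18, -0.11, 0, 0], [5.5, -3, 31, 0.22, -0.14, 0.005, 0], [6.6, -3.6, 37.7, 0.264, -0.167, 0.015, 0], [6.6, -3.6, 37.7, 0.264, -0.167, 0.027, 0], [6.6, -3.6, 37.7, 0.264, -0.167, 0.027, 0], [6.6, -3.6, 37.7, 0.264, -0.167, 0.027, 0], [6.6, -3.6, 37.7, 0.264, -0.167, 0.027, 0], [6.6, -3.6, 37.7, 0.264, -0.167, 0.027, 0], [6.6, -3.6, 37.7, 0.264, -0.167, 0.027, 0]]

```text
t: 2.2
eef_pos: [0.4908, -0.1579, 0.1504]
ee_rot: [-3.14, 0.348, -2.574]
force: [0.4, -0.0, 0.4]
width: 0.0006
```

```bash
python3 -c "
from plan import *
print(delta(pose(212.1,back=.11)),delta(pose(212.1)),monitor.get_state()['q'].round(2))
d=grab('wrist','w1.png')"
```

```text
[0.0, -0.0, 0.4, 0.0032, -0.0014, -0.0001] [0.0, -0.0, 0.4, 0.0031, -0.0015, 0.1099] [-0.11  0.07 -0.48 -0.31 -0.77 -0.69]
```

View pics/w1.png

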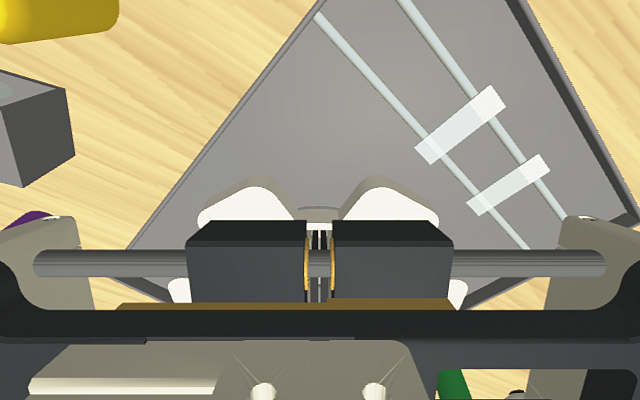

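The wrist view shows the closed fingers at column ~318, centred on the notch between two white lobes at about (245,205) and (390,205). I'll insert along the tool axis.

>>> move_arm:
  deltas:
    - [[0, 0, 0.4, 0.003, -0.001, 0.01, 0], [0, 0, 0.4, 0.003, -0.001, 0.025, 0], [0, 0, 0.4, 0.003, -0.001, 0.04, 0], [0, 0, 0.4, 0.003, -0.001, 0.055, 0], [0, 0, 0.4, 0.003, -0.001, 0.07, 0], [0, 0, 0.4, 0.003, -0.001, 0.085, 0], [0, 0, 0.4, 0.003, -0.001, 0.1, 0], [0, 0, 0.4, 0.003, -0.001, 0.11, 0], [0, 0, 0.4, 0.003, -0.001, 0.11, 0], [0, 0, 0.4, 0.003, -0.001, 0.11, 0]]

```text
t: 3.08
eef_pos: [0.5205, -0.1404, 0.0451]
ee_rot: [3.14, 0.347, -2.582]
force: [0.2, 0.0, 0.0]
width: 0.0005
```

```bash
python3 -c "
from plan import *
print(delta(pose(212.1)),monitor.get_state()['force'].round(1))"
```

```text
[0.1, -0.1, -0.0, -0.0005, -0.0004, -0.0008] [0.2 0.  0. ]
```

Now I'll sweep the first 31.2° or so (measured offsets are tiny).

>>> move_arm:
  deltas:
    - [[0.9, 0, 2.6, -0.0002, 0.0068, 0.0001, 0], [1.9, 0, 5.2, -0.0006, 0.0135, 0.0002, 0], [2.8, 0, 7.8, -0.0014, 0.0202, 0.0005, 0], [3.8, 0, 10.4, -0.0025, 0.0269, 0.0009, 0], [4.7, 0, 13, -0.0038, 0.0335, 0.0014, 0], [5.7, 0, 15.6, -0.0055, 0.0401, 0.002, 0], [6.6, 0, 18.2, -0.0075, 0.0465, 0.0027, 0], [7.6, 0, 20.8, -0.0097, 0.0528, 0.0035, 0], [8.5, 0, 23.4, -0.0123, 0.059, 0.0045, 0], [9.5, 0, 26, -0.0151, 0.0651, 0.0055, 0], [10.4, 0, 28.6, -0.0182, 0.071, 0.0066, 0], [11.4, 0, 31.2, -0.0215, 0.0768, 0.0078, 0]]

```text
t: 4.08
eef_pos: [0.5058, -0.0682, 0.0592]
ee_rot: [3.123, 0.326, 3.118]
force: [-0.5, -0.2, -0.5]
width: 0.0005
```

Run:
```python
from plan import *
print(delta(pose(212.1-33.25)),monitor.get_state()['force'].round(1),monitor.get_state()['q'].round(2))
grab('top','t2.png')
```

```text
[1.0, -1.3, -0.2, 0.0102, 0.0044, 0.0106] [-0.5 -0.2 -0.5] [ 0.25  0.12 -1.02  0.53 -0.13 -2.36]
```

View pics/t2.png

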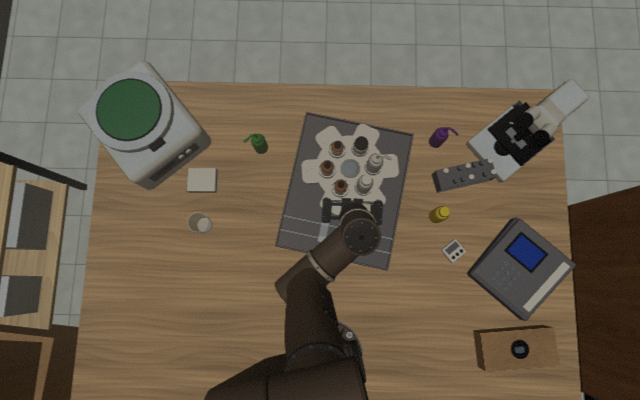

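```bash
cat > phase.py <<'E'
from plan import *
from meas import deck
def phase(lo=-100,hi=120):
    d=grab('top'); c,m=deck(d,AX)
    Q=np.array([cast(d,*p,.060)[:2] for p in c[:,0]])-AX
    r=np.hypot(*Q.T); a=np.degrees(np.arctan2(Q[:,1],Q[:,0]))
    k=(a>lo)&(a<hi)&(r<.18); b=np.arange(lo+2,hi-2,.5); o=np.argsort(a[k]); rr=np.interp(b,a[k][o],r[k][o])
    A=np.c_[np.ones_like(b),np.cos(6*np.radians(b)),np.sin(6*np.radians(b)),np.cos(12*np.radians(b)),np.sin(12*np.radians(b)),np.cos(np.radians(b)),np.sin(np.radians(b))]
    x=np.linalg.lstsq(A,rr,rcond=None)[0]; return np.degrees(np.arctan2(x[2],x[1]))/6%60
if __name__=='__main__': print('lobe phase mod 60:',phase())
E
python3 phase.py
python3 - <<'E'
from plan import *
s=monitor.get_state()
print(delta(pose(179,r=.142,tilt=9)),s['t'])
a=179
for k in (1,2,3,4,5,6,7,8,9,10,11,12): print(k,delta(pose(a-k*2.8,r=.142,tilt=9),pose(a,r=.142,tilt=9)))
E
```

```text
lobe phase mod 60: 34.46985441015575
[1.0, 9.8, -0.1, 0.0136, 0.0033, 0.0103] 4.1833
1 [0.4, 0.0, 2.8, -0.0002, 0.0069, 0.0]
2 [0.9, 0.0, 5.5, -0.0007, 0.0139, 0.0001]
3 [1.3, 0.0, 8.3, -0.0015, 0.0207, 0.0002]
4 [1.8, 0.0, 11.1, -0.0027, 0.0276, 0.0004]
5 [2.2, 0.0, 13.8, -0.0042, 0.0344, 0.0007]
6 [2.6, 0.0, 16.6, -0.006, 0.041, 0.0009]
7 [3.1, 0.0, 19.4, -0.0081, 0.0476, 0.0013]
8 [3.5, 0.0, 22.1, -0.0106, 0.0541, 0.0017]
9 [3.9, 0.0, 24.9, -0.0133, 0.0605, 0.0021]
10 [4.4, 0.0, 27.7, -0.0164, 0.0667, 0.0026]
11 [4.8, -0.0, 30.4, -0.0198, 0.0727, 0.0031]
12 [5.3, 0.0, 33.2, -0.0234, 0.0786, 0.0037]
```

>>> move_arm:
  deltas:
    - [[0.2, 2, 0, 0.003, 0.0005, 0.002, 0], [0.4, 4, 0, 0.006, 0.001, 0.004, 0], [0.6, 6, 0, 0.009, 0.002, 0.007, 0], [1, 8, 0, 0.012, 0.003, 0.009, 0], [1, 9.8, 0, 0.0136, 0.003, 0.01, 0], [1, 9.8, 0, 0.0136, 0.003, 0.01, 0], [1, 9.8, 0, 0.0136, 0.003, 0.01, 0]]

```text
t: 4.77
eef_pos: [0.4959, -0.0653, 0.0442]
ee_rot: [3.141, 0.155, 3.124]
force: [-0.3, -0.3, -0.2]
width: 0.0004
```

```bash
python3 phase.py
python3 - <<'E'
from plan import *
s=monitor.get_state()
print(delta(pose(179,r=.142,tilt=9)),s['t'],s['q'].round(2),s['force'].round(1))
E
```

```text
lobe phase mod 60: 33.98683378644563
[0.0, -0.2, -0.0, -0.0024, 0.0018, -0.0016] 4.8167 [ 0.3   0.2  -0.77  0.11 -0.46 -1.98] [ 0.2  0.  -0.2]
```

Joint margins are fine with the smaller tilt, so I'll keep sweeping.

>>> move_arm:
  deltas:
    - [[0.4, 0, 2.8, -0.001, 0.008, -0.001, 0], [0.9, 0, 5.5, -0.002, 0.0155, -0.001, 0], [1.3, 0, 8.3, -0.0035, 0.0225, -0.001, 0], [1.8, 0, 11.1, -0.0047, 0.0294, -0.001, 0], [2.2, 0, 13.8, -0.0062, 0.0362, -0.0005, 0], [2.6, 0, 16.6, -0.008, 0.0428, -0.0005, 0], [3.1, 0, 19.4, -0.0101, 0.0494, 0, 0], [3.5, 0, 22.1, -0.0126, 0.0559, 0, 0], [3.9, 0, 24.9, -0.0153, 0.0623, 0.0005, 0], [4.4, 0, 27.7, -0.0184, 0.0685, 0.001, 0], [4.8, 0, 30.4, -0.0218, 0.0745, 0.0015, 0], [5.3, 0, 33.2, -0.0254, 0.0804, 0.002, 0]]

```text
t: 5.82
eef_pos: [0.5208, 0.014, 0.0456]
ee_rot: [-3.138, 0.153, 2.535]
force: [-1.1, 0.4, -0.4]
width: 0.0004
```

```bash
python3 phase.py
python3 - <<'E'
from plan import *
s=monitor.get_state()
p=s['eef_pos'][:2]-AX; print(np.hypot(*p),np.degrees(np.arctan2(p[1],p[0])))
print(delta(pose(145.4,r=.142,tilt=9)),s['t'],s['q'].round(2),s['force'].round(1))
E
```

```text
lobe phase mod 60: 2.4831580276935212
0.14262839640589137 145.14665594654443
[-0.2, -0.2, -0.3, -0.0006, -0.0006, -0.0] 5.8667 [ 0.5   0.25 -0.76  0.29 -0.52 -2.92] [ 1.5  1.8 -0.3]
```

Run:
```python
from plan import *
kw=dict(tilt=9)
s=monitor.get_state(); fr=(R.from_matrix(rot(s['ee_rot'])),np.array(s['eef_pos']))
print(delta(pose(147,r=.142,**kw),fr))
A=pose(147,r=.145,back=.12,**kw); print('A',delta(A,fr))
for a in (155,162,169,176,183,190,197,204,211): print(a,delta(pose(a,r=.2,back=.12,**kw),fr))
```

```text
[-0.4, -0.2, -1.9, -0.0007, -0.0046, 0.0]
A [-0.4, -0.2, -1.9, 0.0026, -0.0056, -0.1204]
155 [-1.7, -0.2, -9.8, 0.0538, -0.0378, -0.1283]
162 [-2.7, -0.2, -16.7, 0.0476, -0.0638, -0.1273]
169 [-3.8, -0.2, -23.6, 0.0384, -0.0888, -0.1258]
176 [-4.9, -0.2, -30.5, 0.0263, -0.1125, -0.1239]
183 [-6.0, -0.2, -37.5, 0.0114, -0.1346, -0.1215]
190 [-7.1, -0.2, -44.4, -0.0061, -0.1546, -0.1188]
197 [-8.2, -0.2, -51.3, -0.0259, -0.1723, -0.1157]
204 [-9.3, -0.2, -58.2, -0.0476, -0.1874, -0.1122]
211 [-10.3, -0.2, -65.1, -0.071, -0.1998, -0.1086]
```

>>> move_arm:
  deltas:
    - [[-0.4, 0, -1.9, -0.0007, -0.0046, 0, 0], [-0.4, 0, -1.9, 0.0005, -0.005, -0.04, 0], [-0.4, 0, -1.9, 0.002, -0.0055, -0.08, 0], [-0.4, 0, -1.9, 0.0026, -0.0056, -0.12, 0], [-1, -0.1, -6, 0.035, -0.02, -0.125, 0], [-2.2, -0.1, -13, 0.051, -0.05, -0.128, 0], [-3.2, -0.2, -20, 0.043, -0.076, -0.1265, 0], [-4.3, -0.2, -27, 0.032, -0.101, -0.125, 0], [-5.4, -0.2, -34, 0.019, -0.123, -0.1225, 0], [-6.5, -0.2, -41, 0.003, -0.1446, -0.12, 0], [-7.6, -0.2, -48, -0.016, -0.163, -0.117, 0], [-7.6, -0.2, -48, -0.016, -0.163, -0.117, 0]]

```text
t: 6.87
eef_pos: [0.4271, -0.1175, 0.1646]
ee_rot: [-3.14, 0.157, -2.948]
force: [0.2, 0.9, 0.5]
width: -0.0
```

```bash
python3 phase.py
python3 - <<'E'
from plan import *
kw=dict(tilt=9)
s=monitor.get_state(); fr=(R.from_matrix(rot(s['ee_rot'])),np.array(s['eef_pos']))
p=s['eef_pos'][:2]-AX; print(np.hypot(*p),np.degrees(np.arctan2(p[1],p[0])),s['q'].round(2))
for a in (200,207,214,221,228,235,242,249,256,263,268,272.5): print(a,delta(pose(a,r=.2-.05*max(0,(a-240)/32.5),back=.12,**kw),fr))
E
```

```text
lobe phase mod 60: 58.63799819079157
0.21816612212310602 -166.22449071224798 [ 0.18 -0.07 -0.67 -0.   -0.82 -1.53]
200 [-1.4, -0.0, -7.9, -0.0014, -0.0237, 0.0003]
207 [-2.5, -0.0, -14.8, -0.0067, -0.0499, 0.0012]
214 [-3.6, -0.1, -21.7, -0.015, -0.0752, 0.0026]
221 [-4.7, -0.1, -28.6, -0.0264, -0.0993, 0.0044]
228 [-5.8, -0.1, -35.6, -0.0406, -0.1218, 0.0067]
235 [-6.9, -0.1, -42.5, -0.0574, -0.1424, 0.0095]
242 [-8.0, -0.1, -49.4, -0.0785, -0.1584, 0.0128]
249 [-9.1, -0.1, -56.3, -0.1052, -0.165, 0.0171]
256 [-10.2, -0.1, -63.2, -0.1313, -0.1677, 0.0212]
263 [-11.2, -0.1, -70.1, -0.1564, -0.1666, 0.0252]
268 [-12.0, -0.1, -75.1, -0.1734, -0.1636, 0.0279]
272.5 [-12.7, -0.1, -79.5, -0.1879, -0.1596, 0.0301]
```

>>> move_arm:
  deltas:
    - [[-1.4, 0, -7.9, -0.0014, -0.0237, 0.0003, 0], [-2.5, 0, -14.8, -0.0067, -0.05, 0.001, 0], [-3.6, -0.1, -21.7, -0.015, -0.075, 0.0026, 0], [-4.7, -0.1, -28.6, -0.026, -0.099, 0.0044, 0], [-5.8, -0.1, -35.6, -0.0406, -0.122, 0.0067, 0], [-6.9, -0.1, -42.5, -0.0574, -0.142, 0.0095, 0], [-8, -0.1, -49.4, -0.0785, -0.158, 0.0128, 0], [-9.1, -0.1, -56.3, -0.105, -0.165, 0.017, 0], [-10.2, -0.1, -63.2, -0.131, -0.168, 0.021, 0], [-11.2, -0.1, -70, -0.156, -0.1666, 0.025, 0], [-12, -0.1, -75.5, -0.175, -0.163, 0.028, 0], [-12, -0.1, -75.5, -0.175, -0.163, 0.028, 0]]

```text
t: 7.92
eef_pos: [0.6346, -0.2419, 0.1624]
ee_rot: [3.14, 0.157, -1.611]
force: [-0.1, -0.5, 1.8]
width: 0.0007
```

```bash
python3 phase.py
python3 - <<'E'
from plan import *
kw=dict(tilt=9)
s=monitor.get_state(); fr=(R.from_matrix(rot(s['ee_rot'])),np.array(s['eef_pos']))
p=s['eef_pos'][:2]-AX; print(np.hypot(*p),np.degrees(np.arctan2(p[1],p[0])),s['q'].round(2))
for b in (.12,.06,0): print(delta(pose(269,r=.142,back=b,**kw),fr))
d=grab('wrist','w2.png')
E
```

```text
lobe phase mod 60: 55.148052625859776
0.17600464141661049 -91.99705397893055 [-0.17  0.44  0.05 -0.17 -1.21  0.2 ]
[-0.0, 0.0, -1.0, -0.0154, -0.0028, 0.0002]
[-0.0, 0.0, -1.0, -0.0154, -0.0027, 0.0602]
[-0.0, 0.0, -1.0, -0.0154, -0.0027, 0.1202]
```

View pics/w2.png

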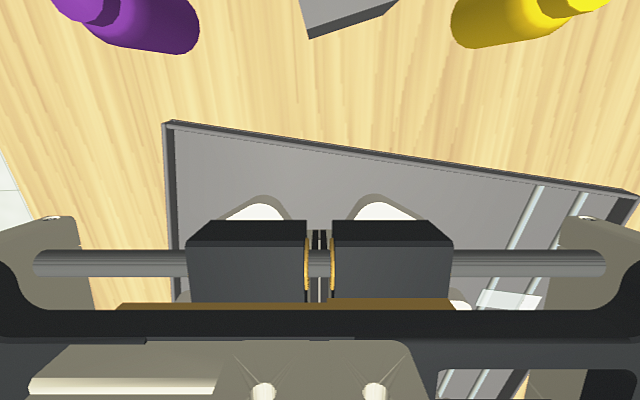

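The wrist view shows the notch centred at column ~318 between lobe tips at (260,210) and (375,210), so I'll insert.

>>> move_arm:
  deltas:
    - [[0, 0, -1, -0.015, -0.003, 0.01, 0], [0, 0, -1, -0.015, -0.003, 0.025, 0], [0, 0, -1, -0.015, -0.003, 0.04, 0], [0, 0, -1, -0.015, -0.003, 0.055, 0], [0, 0, -1, -0.015, -0.003, 0.07, 0], [0, 0, -1, -0.015, -0.003, 0.085, 0], [0, 0, -1, -0.015, -0.003, 0.1, 0], [0, 0, -1, -0.015, -0.003, 0.114, 0], [0, 0, -1, -0.015, -0.003, 0.12, 0], [0, 0, -1, -0.015, -0.003, 0.12, 0]]

```text
t: 8.85
eef_pos: [0.6351, -0.2086, 0.0464]
ee_rot: [3.14, 0.158, -1.604]
force: [-0.2, -0.6, -0.5]
width: 0.0006
```

Run:
```python
from plan import *
from phase import phase
s=monitor.get_state()
print(delta(pose(269,r=.142,tilt=9)),s['force'].round(1),phase(-60,120),phase(-20,170))
```

```text
[-0.1, 0.1, -0.9, -0.0003, -0.0019, 0.0004] [-0.2 -0.6 -0.5] 54.09019610861421 58.12042314926632
```

>>> move_arm:
  deltas:
    - [[0.4, 0, 2.8, -0.0002, 0.0069, 0, 0], [0.9, 0, 5.5, -0.0007, 0.0139, 0.0001, 0], [1.3, 0, 8.3, -0.0015, 0.0207, 0.0002, 0], [1.8, 0, 11.1, -0.0027, 0.0276, 0.0004, 0], [2.2, 0, 13.8, -0.0042, 0.0344, 0.0007, 0], [2.6, 0, 16.6, -0.006, 0.041, 0.0009, 0], [3.1, 0, 19.4, -0.0081, 0.0476, 0.0013, 0], [3.5, 0, 22.1, -0.0106, 0.0541, 0.0017, 0], [3.9, 0, 24.9, -0.0133, 0.0605, 0.0021, 0], [4.4, 0, 27.7, -0.0164, 0.0667, 0.0026, 0], [4.8, 0, 30.4, -0.0198, 0.0727, 0.0031, 0], [5.3, 0, 33.2, -0.0234, 0.0786, 0.0037, 0]]

```text
t: 9.95
eef_pos: [0.5595, -0.1837, 0.0492]
ee_rot: [-3.137, 0.159, -2.191]
force: [1.5, -2.4, 0.2]
width: 0.0006
```

Run:
```python
from plan import *
from phase import phase
s=monitor.get_state(); p=s['eef_pos'][:2]-AX; print(np.hypot(*p),np.degrees(np.arctan2(p[1],p[0]))%360)
print(delta(pose(235,r=.142,tilt=9)),s['q'].round(2),s['force'].round(1),phase(-60,120),phase(-20,150))
```

```text
0.14206828664811222 235.7398142155892
[-0.3, 0.1, -0.5, 0.0005, 0.0018, 0.0032] [-0.08  0.37 -0.36 -0.19 -0.77 -0.4 ] [ 1.5 -2.4  0.2] 30.57976441351929 28.96326684247336
```

>>> move_arm:
  deltas:
    - [[0.4, 0, 2.8, -0.0002, 0.0069, 0.001, 0], [0.9, 0, 5.5, -0.0007, 0.0139, 0.002, 0], [1.3, 0, 8.3, -0.0015, 0.0207, 0.0025, 0], [1.8, 0, 11.1, -0.0027, 0.0276, 0.003, 0], [2.2, 0, 13.8, -0.0042, 0.0344, 0.003, 0], [2.6, 0, 16.6, -0.006, 0.041, 0.003, 0], [3, 0, 19, -0.008, 0.0465, 0.0033, 0], [3.3, 0, 21, -0.0097, 0.0515, 0.0037, 0], [3.6, 0, 22.7, -0.0112, 0.0555, 0.004, 0], [3.8, 0, 24, -0.0125, 0.0585, 0.0042, 0], [3.8, 0, 24, -0.0125, 0.0585, 0.0042, 0], [3.8, 0, 24, -0.0125, 0.0585, 0.0042, 0]]

```text
t: 11.05
eef_pos: [0.5197, -0.1385, 0.0461]
ee_rot: [-3.14, 0.16, -2.61]
force: [0.2, 0.0, 0.6]
width: 0.0005
```

Run:
```python
from plan import *
from phase import phase
s=monitor.get_state(); p=s['eef_pos'][:2]-AX; print(np.hypot(*p),np.degrees(np.arctan2(p[1],p[0]))%360)
print(s['eef_pos'],s['q'].round(2),s['force'].round(1),phase(-60,120),phase(-80,130),phase(-20,150))
grab('top','t3.png')
```

```text
0.13988484295574694 211.0825557916797
[ 0.51969922 -0.13851871  0.04609515] [ 0.05  0.28 -0.55 -0.13 -0.6  -0.99] [0.2 0.  0.6] 7.406187842248137 7.826710591953234 7.124839821887501
```

View pics/t3.png

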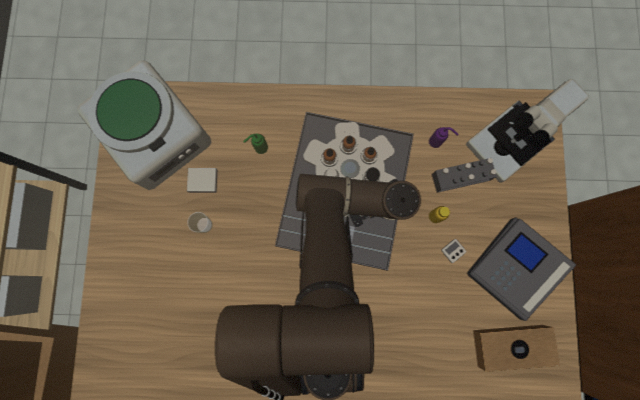

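>>> move_arm:
  deltas:
    - [[0.2, 0, 1.4, 0, 0.0035, 0, 0], [0.5, 0, 3, 0.0005, 0.0075, 0, 0], [0.8, 0, 5, 0.0005, 0.0125, 0, 0], [1.1, 0, 7, 0, 0.0175, 0.0002, 0], [1.4, 0, 9, 0, 0.0225, 0.0003, 0], [1.7, 0, 10.7, -0.0005, 0.0265, 0.0005, 0], [1.9, 0, 12, -0.0012, 0.03, 0.0005, 0], [2.1, 0, 13, -0.002, 0.0325, 0.0006, 0], [2.2, 0, 13.8, -0.0025, 0.0344, 0.0007, 0], [2.2, 0, 13.8, -0.0025, 0.0344, 0.0007, 0], [2.2, 0, 13.8, -0.0025, 0.0344, 0.0007, 0], [2.2, 0, 13.8, -0.0025, 0.0344, 0.0007, 0]]

```text
t: 12.25
eef_pos: [0.5039, -0.1076, 0.045]
ee_rot: [-3.141, 0.159, -2.856]
force: [-0.8, -0.5, 1.0]
width: 0.0006
```

Run:
```python
from plan import *
from phase import phase
s=monitor.get_state(); p=s['eef_pos'][:2]-AX; print(np.hypot(*p),np.degrees(np.arctan2(p[1],p[0]))%360)
print(s['eef_pos'],s['force'].round(1),phase(-60,120),phase(-80,130),phase(-20,150))
```

```text
0.14173081557846898 196.94014827413943
[ 0.50391893 -0.10759647  0.04502484] [-0.8 -0.5  1. ] 51.21959356971682 51.43646336319632 51.40571322197431
```

>>> move_arm:
  deltas:
    - [[0.1, 0, 0.4, 0, 0.001, 0, 0], [0.1, 0, 0.8, 0, 0.002, 0, 0], [0.2, 0, 1.2, 0, 0.003, 0, 0], [0.2, 0, 1.6, 0, 0.004, 0, 0], [0.3, 0, 2, 0, 0.005, 0, 0], [0.4, 0, 2.4, -0.0001, 0.006, 0, 0], [0.4, 0, 2.8, -0.0002, 0.007, 0, 0], [0.5, 0, 3.2, -0.0003, 0.008, 0, 0], [0.5, 0, 3.6, -0.0004, 0.009, 0, 0], [0.5, 0, 3.6, -0.0004, 0.009, 0, 0], [0.5, 0, 3.6, -0.0004, 0.009, 0, 0]]

```text
t: 13.32
eef_pos: [0.5015, -0.0987, 0.045]
ee_rot: [3.141, 0.159, -2.92]
force: [-0.6, -0.7, 0.4]
width: 0.0005
```

Run:
```python
from plan import *
from phase import phase
s=monitor.get_state(); p=s['eef_pos'][:2]-AX; print(np.hypot(*p),np.degrees(np.arctan2(p[1],p[0]))%360)
print(s['eef_pos'],s['force'].round(1),phase(-60,120),phase(-80,130),phase(-20,150))
kw=dict(tilt=9);fr=(R.from_matrix(rot(s['ee_rot'])),np.array(s['eef_pos']))
for a,r,b in((195,.142,0),(195,.145,.12),(200,.26,.16)): print(delta(pose(a,r=r,back=b,**kw),fr))
```

```text
0.1417906001656856 193.19140342842667
[ 0.50145081 -0.09865729  0.04500581] [-0.6 -0.7  0.4] 47.559389565075634 47.90889863148123 47.944614151728594
[-0.3, 0.1, -2.3, -0.0001, -0.0045, -0.001]
[-0.3, 0.1, -2.3, 0.0027, -0.0053, -0.1215]
[-1.1, 0.1, -7.2, 0.114, -0.0349, -0.1793]
```

>>> move_arm:
  deltas:
    - [[-0.3, 0, -2.3, 0, -0.0045, 0, 0], [-0.3, 0, -2.3, 0, -0.0045, -0.02, 0], [-0.3, 0, -2.3, 0.001, -0.005, -0.05, 0], [-0.3, 0, -2.3, 0.002, -0.005, -0.085, 0], [-0.3, 0, -2.3, 0.0027, -0.005, -0.12, 0], [-0.5, 0, -4, 0.03, -0.012, -0.15, 0], [-0.8, 0, -5.5, 0.06, -0.04, -0.17, 0], [-1.1, 0, -7.2, 0.08, -0.075, -0.18, 0], [-1.1, 0, -7.2, 0.09, -0.11, -0.18, 0], [-1.1, 0, -7.2, 0.09, -0.15, -0.18, 0], [-1.1, 0, -7.2, 0.09, -0.19, -0.18, 0], [-1.1, 0, -7.2, 0.09, -0.23, -0.18, 0]]

```text
t: 14.47
eef_pos: [0.4376, -0.3513, 0.2089]
ee_rot: [-3.141, 0.16, -2.793]
force: [2.3, 0.8, -0.2]
width: 0.0001
```

Run:
```python
from plan import *
from phase import phase
s=monitor.get_state();print(s['eef_pos'])
print(phase(-60,120),phase(-80,130),phase(-20,150),phase(-178,178))
d=grab('top','t4.png'); a=d['frame'][95:285,250:430]
d=grab('scene'); b=d['frame'][140:330,190:390]
cv2.imwrite('pics/c4.png',np.hstack([cv2.resize(a,None,fx=2,fy=2),cv2.resize(b,None,fx=2,fy=2)]))
```

```text
[ 0.43756281 -0.351281    0.20885428]
47.69183132724941 47.776562381805434 47.943439356517445 47.477857601703505
```

View pics/c4.png

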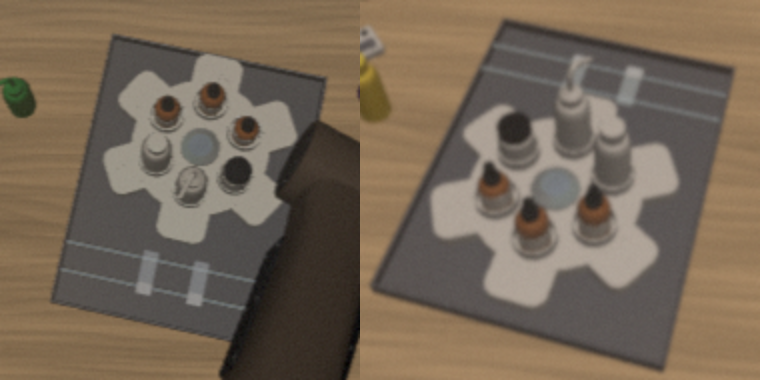

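Run:
```python
from plan import *
def lobes(d,z,thr,rad):
    g=d['frame'].astype(int); m=((g.min(2)>thr)).astype(np.uint8)*255
    # fraction of white on rings between 130 and 160 mm, matched to lobe edges
    out=[]
    for r in np.arange(.128,.146,.002):
        a=np.radians(np.arange(0,360,.25)); u=np.array([proj(d,[AX[0]+r*np.cos(t),AX[1]+r*np.sin(t),z]) for t in a])
        gray=cv2.remap(d['frame'].min(2).astype(np.float32),u[:,0].astype(np.float32),u[:,1].astype(np.float32),cv2.INTER_LINEAR)
        g=np.minimum(gray,np.percentile(gray,60))
        out.append(np.degrees(np.angle((g*np.exp(6j*a)).sum()))/6%60)
    return np.round(out,1)
d=grab('top'); print('top',lobes(d,.062,105,0))
d2=grab('scene'); print('scene',lobes(d2,.062,105,0))
i=dict(d); i['frame']=cv2.imread('pics/top1.png'); print('top start',lobes(i,.062,105,0))
i=dict(d2); i['frame']=cv2.imread('pics/scene1.png'); print('scene start',lobes(i,.062,105,0))
# tray front direction in scene view
hsv=cv2.cvtColor(i['frame'],cv2.COLOR_BGR2HSV); m=(hsv[...,1]<70).astype(np.uint8)*255
w=np.zeros_like(m); w[145:325,195:385]=255; m&=w; m=cv2.morphologyEx(m,cv2.MORPH_CLOSE,np.ones((5,5)))
c=max(cv2.findContours(m,cv2.RETR_EXTERNAL,cv2.CHAIN_APPROX_NONE)[0],key=cv2.contourArea)
print(cv2.minAreaRect(np.array([cast(i,*p,.02)[:2] for p in c[:,0]],np.float32)))
```

```text
top [34.6 34.9 34.5 34.8 35.1 35.5 35.2 35.8 35.4]
scene [34.9 34.4 36.  35.2 34.4 34.8 36.1 33.6 34.8]
top start [34.5 34.9 33.9 35.4 35.2 35.3 34.2 35.3 35.1]
scene start [35.5 35.2 33.8 35.5 34.2 35.6 35.7 33.9 34.8]
((0.5759353637695312, -0.0565914511680603), (0.4005589187145233, 0.5049378275871277), 79.16702270507812)
```

Run:
```python
from plan import *
def lobes(d,z=.062):
    out=[]
    for r in np.arange(.128,.147,.003):
        a=np.radians(np.arange(0,360,.25)); u=np.array([proj(d,[AX[0]+r*np.cos(t),AX[1]+r*np.sin(t),z]) for t in a]).astype(np.float32)
        g=cv2.remap(d['frame'].min(2).astype(np.float32),u[:,0],u[:,1],cv2.INTER_LINEAR).ravel()
        g=np.clip(g,np.percentile(g,10),np.percentile(g,60))
        out.append(np.degrees(np.angle((g*np.exp(6j*a)).sum()))/6%60)
    return np.round(out,1)
for n in('top','scene'):
    d=grab(n); print(n,lobes(d)); d['frame']=cv2.imread(f'pics/{n}1.png'); print(' start',lobes(d))
from plan import *
kw=dict(tilt=9); s=monitor.get_state(); print(delta(pose(192,r=.142,back=.12,**kw)))
```

```text
top [47.7 47.8 47.8 47.7 47.7 47.6 47.2]
 start [1.8 2.  2.  2.1 2.  1.9 1.9]
scene [47.7 47.8 47.8 47.8 47.7 47.6 47.5]
 start [1.6 1.8 2.1 2.1 2.1 2.  1.8]
[1.2, 0.1, 8.0, -0.1183, 0.2181, 0.0639]
```

Both views agree that the wash bottle is at 167.7°, against a front direction of 169.15°, so it overshot by about 1.4°. I'll nudge it back anticlockwise.

Run:
```python
from plan import *
kw=dict(tilt=9); 
for a,r,b in((198,.22,.14),(198,.142,.12),(198,.142,.0)): print(delta(pose(a,r=r,back=b,**kw)))
print(delta(pose(204.5,r=.142,**kw),pose(198,r=.142,**kw)))
```

```text
[0.3, 0.1, 2.1, -0.0399, 0.2043, 0.0313]
[0.3, 0.1, 2.1, -0.1168, 0.2013, 0.0637]
[0.3, 0.1, 2.1, -0.1165, 0.2008, 0.1837]
[-1.0, 0.0, -6.4, -0.0009, -0.0161, 0.0001]
```

>>> move_arm:
  deltas:
    - [[0.1, 0, 0.5, 0, 0.04, 0, 0], [0.2, 0, 1, -0.01, 0.08, 0.01, 0], [0.3, 0, 1.5, -0.02, 0.12, 0.02, 0], [0.3, 0, 2.1, -0.03, 0.16, 0.03, 0], [0.3, 0, 2.1, -0.04, 0.195, 0.031, 0], [0.3, 0, 2.1, -0.06, 0.2, 0.04, 0], [0.3, 0, 2.1, -0.09, 0.2, 0.052, 0], [0.3, 0, 2.1, -0.1165, 0.201, 0.064, 0], [0.3, 0, 2.1, -0.1165, 0.201, 0.064, 0], [0.3, 0, 2.1, -0.1165, 0.201, 0.064, 0], [0.3, 0, 2.1, -0.1165, 0.201, 0.064, 0]]

```text
t: 15.88
eef_pos: [0.4861, -0.1169, 0.1636]
ee_rot: [3.141, 0.158, -2.829]
force: [-1.2, 0.7, 0.0]
width: 0.0005
```

Run:
```python
from plan import *
print(delta(pose(198,r=.142,back=.12,tilt=9)),delta(pose(198,r=.142,tilt=9)))
```

```text
[0.0, 0.1, -0.1, -0.0009, 0.0007, -0.0008] [0.0, 0.1, -0.1, -0.0007, 0.0007, 0.1192]
```

>>> move_arm:
  deltas:
    - [[0, 0, 0, -0.0007, 0.0007, 0.015, 0], [0, 0, 0, -0.0007, 0.0007, 0.03, 0], [0, 0, 0, -0.0007, 0.0007, 0.05, 0], [0, 0, 0, -0.0007, 0.0007, 0.07, 0], [0, 0, 0, -0.0007, 0.0007, 0.09, 0], [0, 0, 0, -0.0007, 0.0007, 0.105, 0], [0, 0, 0, -0.0007, 0.0007, 0.115, 0], [0, 0, 0, -0.0007, 0.0007, 0.119, 0], [0, 0, 0, -0.0007, 0.0007, 0.119, 0], [0, 0, 0, -0.0007, 0.0007, 0.119, 0]]

```text
t: 16.72
eef_pos: [0.5052, -0.1108, 0.047]
ee_rot: [3.141, 0.16, -2.83]
force: [0.7, 0.1, 0.2]
width: 0.0006
```

>>> move_arm:
  deltas:
    - [[-0.2, 0, -1, 0, -0.0025, 0, 0], [-0.3, 0, -2, 0, -0.005, 0, 0], [-0.5, 0, -3, -0.0002, -0.0075, 0, 0], [-0.6, 0, -3.8, -0.0003, -0.0095, 0, 0], [-0.7, 0, -4.4, -0.0004, -0.011, 0, 0], [-0.8, 0, -4.9, -0.0005, -0.0122, 0, 0], [-0.8, 0, -5.3, -0.0006, -0.0132, 0, 0], [-0.9, 0, -5.6, -0.0007, -0.014, 0, 0], [-0.9, 0, -5.6, -0.0007, -0.014, 0, 0], [-0.9, 0, -5.6, -0.0007, -0.014, 0, 0]]

```text
t: 17.55
eef_pos: [0.5099, -0.1239, 0.0463]
ee_rot: [3.141, 0.159, -2.731]
force: [0.1, 0.1, 0.2]
width: 0.0002
```

Run:
```python
from plan import *
from phase import phase
s=monitor.get_state(); p=s['eef_pos'][:2]-AX; print(np.hypot(*p),np.degrees(np.arctan2(p[1],p[0]))%360,s['eef_pos'][2])
print(s['force'].round(1),phase(-60,120),phase(-80,130),phase(-20,150))
```

```text
0.14180135189461832 203.95768435103824 0.04626815300984666
[0.1 0.1 0.2] 49.318352942489206 48.7706811908858 48.84788225735018
```

>>> move_arm:
  deltas:
    - [[0.3, 0, 2, 0, 0.0045, 0, 0], [0.3, 0, 2, 0, 0.0045, -0.02, 0], [0.3, 0, 2, 0.001, 0.0045, -0.05, 0], [0.3, 0, 2, 0.002, 0.0045, -0.085, 0], [0.3, 0, 2, 0.003, 0.004, -0.12, 0], [0, 0, 0, 0.03, -0.01, -0.15, 0], [0, 0, 0, 0.06, -0.04, -0.17, 0], [0, 0, 0, 0.08, -0.075, -0.18, 0], [0, 0, 0, 0.09, -0.11, -0.18, 0], [0, 0, 0, 0.09, -0.15, -0.18, 0], [0, 0, 0, 0.09, -0.19, -0.18, 0], [0, 0, 0, 0.09, -0.22, -0.18, 0]]

```text
t: 18.7
eef_pos: [0.4907, -0.3755, 0.2095]
ee_rot: [-3.141, 0.159, -2.732]
force: [0.9, -0.1, -0.4]
width: 0.0007
```

>>> move_arm:
  deltas:
    - [[0, 0, 0, 0, -0.01, 0, 0], [0, 0, 0, 0, -0.01, 0, 0], [0, 0, 0, 0, -0.01, 0, 0], [0, 0, 0, 0, -0.01, 0, 0]]

```text
t: 19.03
eef_pos: [0.4937, -0.3807, 0.2095]
ee_rot: [3.14, 0.159, -2.731]
force: [0.6, 0.5, 0.8]
width: 0.0004
```

Run:
```python
from plan import *
from phase import phase
print(phase(-60,120),phase(-80,130),phase(-20,150))
def lobes(d,z=.062):
    out=[]
    for r in np.arange(.128,.147,.003):
        a=np.radians(np.arange(0,360,.25)); u=np.array([proj(d,[AX[0]+r*np.cos(t),AX[1]+r*np.sin(t),z]) for t in a]).astype(np.float32)
        g=cv2.remap(d['frame'].min(2).astype(np.float32),u[:,0],u[:,1],cv2.INTER_LINEAR).ravel()
        g=np.clip(g,np.percentile(g,10),np.percentile(g,60))
        out.append(np.degrees(np.angle((g*np.exp(6j*a)).sum()))/6%60)
    return np.round(out,1)
d=grab('top'); print(lobes(d)); a=d['frame'][95:295,250:450]
d=grab('scene'); print(lobes(d)); b=d['frame'][130:330,160:410]
print(monitor.get_state()['eef_pos'],abs(monitor.get_state()['qd']).max())
cv2.imwrite('pics/c5.png',np.hstack([cv2.resize(a,None,fx=1.7,fy=1.7),cv2.resize(b,None,fx=1.7,fy=1.7)]))
```

```text
49.66709361421162 49.76188024242566 49.71731375002142
[49.6 49.6 49.6 49.6 49.6 49.6 49.7]
[49.5 49.6 49.7 49.7 49.6 49.3 49.2]
[ 0.49425485 -0.38080096  0.21036797] 0.005400385910168956
```

View pics/c5.png

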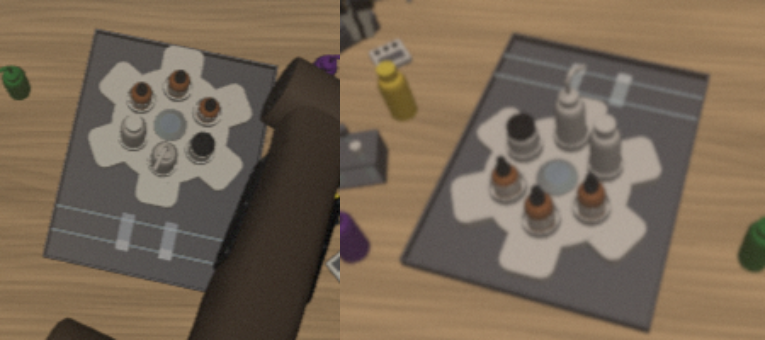

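The wash bottle's lobe points to 169.6° in both views, against a front of 169.1°. All the bottles are upright and the hand is clear, so I'm handing in.

```bash
python3 -c "
from station import arm; print(arm.job_done())"
```

```text
the job is handed in; nothing more can be done
None
```

The wash bottle now stands at the front, in line with the middle of the staining rails to within about 0.5°. I turned the carousel about 134° clockwise with the shut fingertips in the rim notches, nudged it back about 2° anticlockwise to correct an overshoot, then drew the hand clear and handed in at about 19 s.

- **Alignment:** in the last check the wash bottle's lobe pointed to 169.6° in both the top and scene views, against 169.1° for the front. That is about 0.7 mm at the bottle.
- **Scene:** the last pictures show all six bottles upright in their cups, and the bystanders in view look unmoved. The slide box and beaker were outside those crops, and I didn't measure any of the bystanders. External forces read at the end of each move stayed around 3 N or less.
- **Problems on the way:** the first sweep ran joint 3 to its limit because the hand leaned too far, so the fingertips rose about 13 mm. I carried on with less lean. Some angle readings taken while the arm blocked the view disagreed by up to 4°; I ignored those and relied on the unblocked parts of the rim.

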